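# Seal the bookbinding adhesives

### The job

The lids of the two white tubs (a large and a small one) and the hinged lid of the grey paste box are only half closed, so the glue would dry out. Press all three lids down until each is fully home, leaving the tubs standing upright where they are and without disturbing the tape roll or thread reel.

Things in the scene. Friction and masses are not known exactly. Their poses are not given: they have to be found in the camera images.
- tub_lid_top (a point): Centre of the top face of the large white tub's flat push-on lid (lid 116 mm across, 22 mm deep, level, with a finely ribbed rim). The tub is a loose, upright, round white plastic tub 110 mm across, about 0.6 to 1 kg, with a paper label; with the lid fully home this point is 150 mm above the table. z is up.
- tub_lid (a joint): How far the large tub's lid stands proud of fully home, in m: 0 is fully home (hard stop), at most 0.020. It starts 8 to 16 mm proud, showing a band of neck below it. It slides straight down against a steady stiff friction of about 8 N, does not spring back, and stays where it is left.
- tub: The large tub, origin at the centre of its underside on the table, z up.
- jar_lid_top (a point): Centre of the top face of the small white tub's flat push-on lid (lid 90 mm across, 22 mm deep, level, ribbed rim). The small tub is of the same kind, loose, 84 mm across, about 0.3 to 0.5 kg; with the lid fully home this point is 105 mm above the table. z is up.
- jar_lid (a joint): How far the small tub's lid stands proud of fully home, in m: 0 is fully home (hard stop), at most 0.020. It starts 8 to 16 mm proud; same stiff friction of about 8 N, no spring.
- jar: The small tub, origin at the centre of its underside on the table, z up.
- paste_box: Grey plastic paste box, 140 mm (its x) by 180 mm (its y) and 75 mm tall without the lid, fixed to the table. Origin at the centre of its underside. The lid's hinge runs along its y at x = +70 mm, z = 75 mm, on the side away from the robot; the free front edge with a small hanging tab is on the box's -x side.
- paste_box_press (a point): Point fixed to the paste box: where the lid's top face lies when shut, in the middle of the front, 25 mm in from the lid's free front edge and 118 mm from the hinge line; 85 mm above the table. Press straight down over this point to close the lid. Axes as those of the box.
- paste_lid_front (a point): The same point on the moving lid (flat plate 146 x 188 x 10 mm): on its top face, middle of the front, 25 mm in from the free edge. It coincides with paste_box_press when the lid is shut.
- paste_lid (a joint): Opening angle of the paste box's lid, in rad: 0 is fully shut (hard stop), positive is open with the front edge up. It starts 0.15 to 0.40 open. The hinge is stiff (about 0.8 N m, or 7 N at the front point) and stays where it is left; it has no spring.
- tape_roll: Roll of blue tape lying flat, 100 mm across, 24 mm high; bystander. Origin at the centre of its underside.
- thread_reel: Wooden reel standing on end, 48 mm across, 55 mm tall; bystander. Origin at the centre of its underside.
Not all that is in view belongs to the job. Leave any pink or red look-alike of the tub alone. Leave any yellow look-alike of the jar alone.

How it is judged:
At the end, for the whole second after the job is handed in: Both tub lids are within 2 mm of fully home and the paste box's lid is within 0.02 rad (under 3 mm at its front edge) of fully shut; both tubs stand upright (within 0.08 rad), at rest, within 40 mm of where they started (value of joint each of tub_lid, jar_lid below 0.002 m and value of joint paste_lid below 0.02 rad and angle between each of tub, jar's own z axis and vertical below 0.08 rad and distance of each of tub, jar from where it was at the start of the episode below 0.04 m and linear speed of each of tub, jar below 0.02 m/s); the robot touches nothing.
It fails at once if a tub is tipped over (angle between any of tub, jar's own z axis and vertical above 0.5 rad).
It fails at once if the tape roll or thread reel is knocked over or shoved more than 30 mm (distance of any of tape_roll, thread_reel from where it was at the start of the episode above 0.03 m or angle between thread_reel's own z axis and vertical above 0.5 rad).
It also fails if it takes over 45 s, if anything falls off the work surface, if the arm or the gripper's body presses on something with over 40 N, if the wrist force passes 120 N, or if a joint passes its speed limit or range.

### The arm

A 7-joint arm with a two-finger parallel gripper is mounted at the origin on the work surface. World frame = base frame: x ahead of the robot, y to its left, z up, the work surface at z = 0. Lengths are in m, angles in rad, forces in N, time in s.
With the tool pointing down it reaches from about 0.35 to 0.9 m from the base axis. Payload 8.1 kg.
Tool frame: the origin (TCP) lies on the centre line of the jaws, within the pads' length; the fingertips stand 19 mm ahead of it and the grasp point (between the pads) is the TCP (arm.tip_reach is the distance from the TCP to the fingertips, in m); z points along the fingers, y is the line along which they close (so a half turn about z gives the same grasp; the last joint's range is limited). The gripper opens to 92 mm and grips with 3 to 60 N. Pads are 19 mm wide; open, the fingers measure 130 mm over their backs; the gripper's body (75 mm by 190 mm) begins 47 mm behind the grasp point.
Start: joints at [-1.222, 0.434, 0.025, 1.573, -0.012, 1.134, -0.075], TCP at [0.273, 0.562, 0.246] pointing down, gripper open.
Joint ranges: [-2.62, 2.62], [-0.44, 2.09], [-1.27, 1.32], [0.08, 2.57], [-1.32, 4.46], [0.12, 2], [-2.74, 2.74]. Speed limits (rad/s): [2.22, 2.22, 3.01, 3.01, 3.14, 3.14, 3.14].

### API

Orientations are given as a rotation vector (axis times angle).
In Python, from cell import arm gives the robot as it stands.
- The arm moves only by the tool arm_command, never from a script. Its argument "targets" is a list that holds one entry, the list of rows, each a list of 6 numbers: the shift along the tool's x, y, z in m, then the turn, a rotation vector about the tool's x, y, z in rad. A call has 1 to 10 rows; each row shifts and turns the commanded pose from where the row before left it, along the tool's axes as they then stand; what a row does not reach is not made up. A row lasts 1/8 s, in which the tool goes at most 62.5 mm and 10.7 degrees, less where a joint would pass 70% of its speed; a pose out of reach is approached as far as the arm can. A call with a gripper value outside its range is refused whole. "jaw" is the finger opening in m, from 0 to 0.0918, set as the call begins (left out, the last holds). The fingers move at their own pace and stop on an object; "newtons" is the grip in N (left out, the last holds). Time passes only in rows, so rows that do not move let the fingers close. It gives the time, the measured TCP pose, the force, the opening and the grip force at its end, in the units of the state.
- arm.observe(): the state, without advancing time (a new reading comes with each control period).
- arm.get_image(name): name is "side" or "top"; returns a dict with "pixels" (480x640x3 uint8, red, green, blue), "z_map" (480x640 float32, m along the optical axis (not along the pixel's ray), 0 where there is no reading), "fx", "fy", "cx", "cy" (pixels), "xyz" and "rotation" of the camera in the world. Camera axes: x right, y down, z forward; pixel columns grow to the right and rows downward; lengths in m; the calibration is good to about 2 mm. A picture is of the moment at which its call begins.
- arm.sign_off(): hands the job in; it is judged then, once.
The state is a dict: "clock": time; "joints": joint angles; "dq": joint speeds; "joint_efforts": joint torques, N m; "position": TCP position; "ee_rot": TCP orientation; "force": force on the tool from outside, world axes, zero at the start; "ft_torque": the same for the moment, N m; "width": opening from 0.0 (shut) to 1.0 (fully open); "gripper_force": force on a finger pad.
Only numpy, scipy, OpenCV 4.12 (cv2) and the standard library are available. Lean on these libraries where they do the work, as an engineer would, in place of code of your own. Each camera call takes 0.05 s, during which the arm holds its last target. There are 200 camera calls.

## Working session

There is one attempt and no reset: what is moved stays moved. The work goes in short steps, Python scripts to look and compute and a tool call to move; the robot and the scene stay as the last step left them, time stands still between calls to the robot, and variables do not carry over. Pictures are saved under pics/ and viewed, at most 10 in all, crops included, and the job is handed in when it is done.

Besides the shell and the picture viewer there is one more tool, called after "Request:" as name(argument=value, ...) on one line, values as JSON. arm_command: Moves the arm, as the interface text tells. Its arguments: {"type":"object","properties":{"targets":{"type":"array","items":{"type":"array","items":{"type":"array","items":{"type":"number"}}}},"jaw":{"type":"number"},"newtons":{"type":"number"}},"required":["targets"]}

```bash
mkdir -p pics; cat > h.py <<'E'
import numpy as np, cv2
from cell import arm
def shot(n,f):
    d=arm.get_image(n); cv2.imwrite(f'pics/{f}.png',d['pixels'][:,:,::-1]); np.savez(f'pics/{f}.npz',**d); return d
def world(d):
    v,u=np.mgrid[:480,:640]; z=d['z_map']
    p=np.stack([(u-d['cx'])/d['fx']*z,(v-d['cy'])/d['fy']*z,z],-1)
    R=np.array(d['rotation'])
    if R.shape!=(3,3): R=cv2.Rodrigues(R)[0]
    return p@R.T+d['xyz']
E
python3 - <<'E'
from h import *
shot('top','t0');d=shot('side','s0')
print(d['xyz'],d['rotation']);o=arm.observe();print(o)
E
```

```text
[ 0.35153191 -0.69779152  0.95546019] [-2.39326333  0.38050241 -0.15212071]
{'clock': 0.1, 'joints': array([-1.22160334,  0.43517947,  0.02501757,  1.57401941, -0.01159345,
        1.13397599, -0.07509999]), 'dq': array([-2.24562771e-04,  3.38515734e-04,  9.87239034e-04, -2.59890913e-03,
       -9.21247197e-05,  1.13696626e-03, -1.72658558e-03]), 'joint_efforts': array([ 4.19265896e-03, -6.69113159e+01,  9.88512039e-01, -3.15142322e+01,
       -6.05094130e-02,  3.73457756e-02,  2.73180450e-05]), 'position': array([0.27274417, 0.56186909, 0.24500253]), 'ee_rot': array([-7.03779851e-01, -3.06157405e+00,  2.24210074e-03]), 'force': array([ 0.60611774, -0.21635941,  0.15193183]), 'ft_torque': array([ 0.00065436,  0.02727439, -0.04114843]), 'gripper_force': 0.0, 'width': 0.9979871591021948}
```

View pics/t0.png

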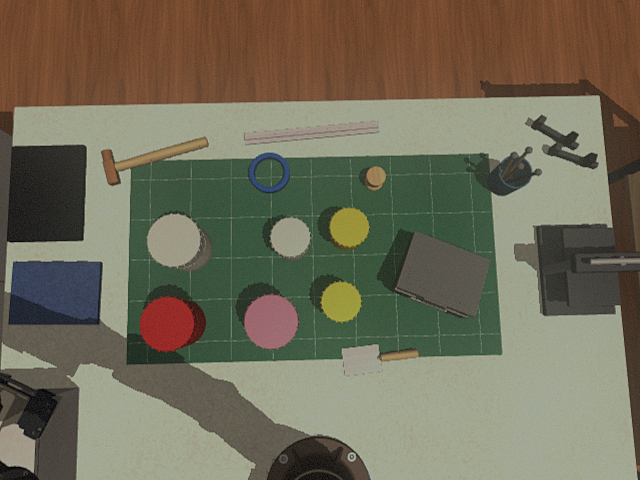

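View pics/s0.png

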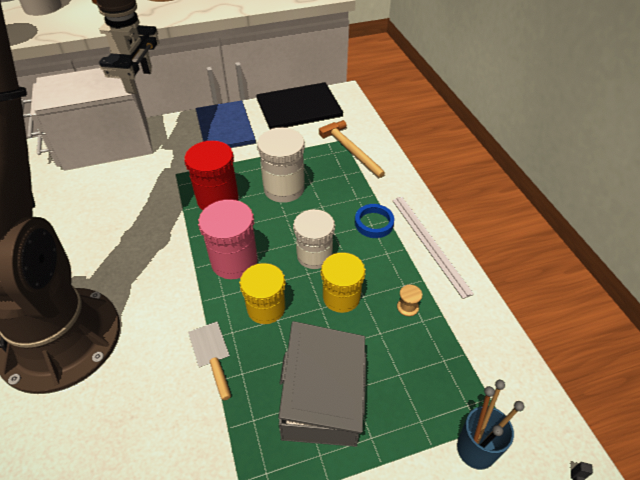

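Top view candidates:
- Large tub: white (175,240). Red (168,323) and pink (271,320) are look-alikes.
- Jar: white (290,237). Yellow (349,228) and (341,301) are look-alikes.
- Paste box: grey (442,275).
- Bystanders: tape roll (269,172), reel (375,177).

I choose the two white ones and the grey box.

```bash
python3 - <<'E'
from h import *
d=dict(np.load('pics/t0.npz'));W=world(d)
im=d['pixels'].astype(int)
for n,(u,v) in dict(tub=(175,240),jar=(290,237),red=(168,323),pink=(271,320),y1=(349,228),y2=(341,301)).items():
    z0=np.median(W[v-5:v+6,u-5:u+6,2])
    m=np.abs(W[...,2]-z0)<.012; m[:, :u-45]=0;m[:,u+45:]=0;m[:v-40]=0;m[v+40:]=0
    k,l=cv2.connectedComponents(m.astype(np.uint8)); q=W[l==l[v,u]]
    c=(q.min(0)+q.max(0))/2; print(n,c.round(4),np.ptp(q,0).round(3),'z',z0.round(4))
m=(W[...,2]>.07)&(W[...,2]<.17); m[:,:385]=0;m[:,500:]=0;m[:215]=0;m[330:]=0
k,l=cv2.connectedComponents(m.astype(np.uint8)); q=W[cv2.erode((l==l[275,442]).astype(np.uint8),np.ones((5,5)))>0]
n=np.linalg.lstsq(np.c_[q[:,:2],np.ones(len(q))],q[:,2],rcond=None)[0]
print('plane',n,'angle',np.arctan(np.hypot(n[0],n[1])),'dir uphill',np.degrees(np.arctan2(n[1],n[0])))
q=W[l==l[275,442]]
r=cv2.minAreaRect(q[:,:2].astype(np.float32));print(r,cv2.boxPoints(r),q[:,2].min(),q[:,2].max())
s=cv2.imread('pics/s0.png');a=cv2.resize(s[120:275,225:375],None,fx=3.5,fy=3.5);cv2.imwrite('pics/c.png',a)
E
```

```text
tub [0.5752 0.3001 0.1585] [0.118 0.119 0.018] z 0.1612
jar [0.5831 0.0493 0.1134] [0.094 0.093 0.019] z 0.1154
red [0.3965 0.3149 0.149 ] [0.119 0.119 0.02 ] z 0.151
pink [0.3953 0.0921 0.1488] [0.119 0.119 0.019] z 0.1508
y1 [ 0.6042 -0.0847  0.1041] [0.093 0.092 0.02 ] z 0.1058
y2 [ 0.4364 -0.0602  0.104 ] [0.092 0.093 0.02 ] z 0.1058
plane [-0.23457174  0.09874426  0.24900312] angle 0.24921698197649073 dir uphill 157.17107385848783
((0.49216991662979126, -0.2961658835411072), (0.18917196989059448, 0.15429313480854034), 67.16575622558594) [[ 0.38436356 -0.3534013 ]
 [ 0.52656496 -0.41327727]
 [ 0.5999763  -0.23893046]
 [ 0.45777488 -0.1790545 ]] 0.07010428248817635 0.126449335830646
```

View pics/c.png

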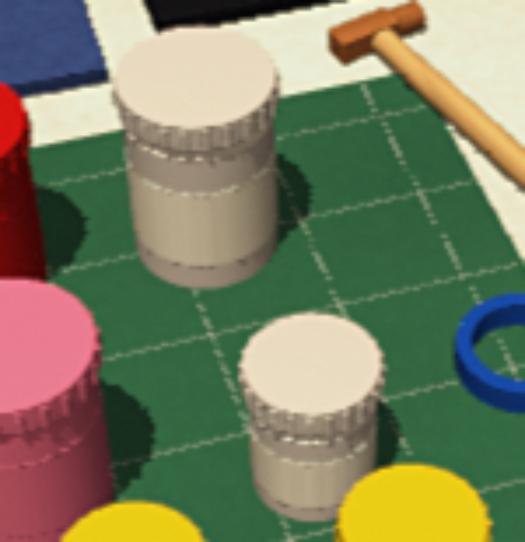

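The crop shows both white lids with a neck band below them: the large one at about (195,80) and the small one at about (312,365) in the crop. They measure about 11 mm and 10 mm proud. The paste lid is about 0.249 rad open, and its press point is near (0.452,-0.279).

```bash
cat >> h.py <<'E'
def to(p,tiprel=True):
    o=arm.observe(); R=cv2.Rodrigues(o['ee_rot'])[0]
    d=R.T@(np.array(p)-o['position'])
    print('at',o['position'].round(4),'tool delta',d.round(4),'zaxis',R[:,2].round(3),'F',o['force'].round(1),'t',o['clock'],o['width'])
E
python3 - <<'E'
from h import *
print(arm.tip_reach)
to([.5752,.3001,.205]);to([.5752,.3001,.245])
E
```

```text
0.019
at [0.2727 0.5619 0.245 ] tool delta [-0.3864 -0.1034  0.0402] zaxis [-0.    -0.001 -1.   ] F [ 0.6 -0.2  0.2] t 0.1 0.9979871591021948
at [0.2727 0.5619 0.245 ] tool delta [-3.864e-01 -1.034e-01  2.000e-04] zaxis [-0.    -0.001 -1.   ] F [ 0.6 -0.2  0.2] t 0.1 0.9979871591021948
```

Request:
arm_command(targets=[[[-0.043,-0.0115,0,0,0,0],[-0.043,-0.0115,0,0,0,0],[-0.043,-0.0115,0,0,0,0],[-0.043,-0.0115,0,0,0,0],[-0.043,-0.0115,0,0,0,0],[-0.043,-0.0115,0,0,0,0],[-0.043,-0.0115,0,0,0,0],[-0.043,-0.0115,0,0,0,0],[-0.043,-0.0115,0,0,0,0],[0,0,0.04,0,0,0]]], jaw=0, newtons=20)

```text
clock: 1.35
position: [0.5809, 0.2965, 0.2077]
ee_rot: [0.712, 3.053, 0.003]
force: [0.4, 0.4, -0.7]
width: 0.01
gripper_force: 0.0
```

```bash
python3 - <<'E'
from h import *
to([.5752,.3001,.169])
E
```

```text
at [0.5809 0.2965 0.2077] tool delta [0.0069 0.0006 0.0387] zaxis [ 0.007  0.001 -1.   ] F [ 0.4  0.4 -0.7] t 1.35 0.010174219035436598
```

Request:
arm_command(targets=[[[0.004,0,0,0,0,0],[0,0,0,0,0,0],[0,0,0.015,0,0,0],[0,0,0.006,0,0,0],[0,0,0.005,0,0,0],[0,0,0.005,0,0,0],[0,0,0.004,0,0,0],[0,0,0.002,0,0,0],[0,0,0,0,0,0]]])

```text
clock: 2.48
position: [0.5721, 0.3021, 0.1694]
ee_rot: [-0.704, -3.062, -0.001]
force: [-2.7, -1.3, 5.2]
width: 0.007
gripper_force: 2.9
```

```bash
python3 - <<'E'
from h import *
to([.5752,.3001,.169])
E
```

```text
at [0.5721 0.3021 0.1694] tool delta [-0.0036 -0.0004  0.0004] zaxis [ 0.  0. -1.] F [-2.7 -1.3  5.2] t 2.475 0.006821271081440388
```

Request:
arm_command(targets=[[[0,0,0.002,0,0,0],[0,0,0.002,0,0,0],[0,0,0,0,0,0]]])

```text
clock: 2.85
position: [0.5727, 0.3023, 0.1691]
ee_rot: [0.704, 3.06, 0.004]
force: [-12.4, -5.7, 34.7]
width: 0.008
gripper_force: 17.1
```

Request:
arm_command(targets=[[[0,0,-0.01,0,0,0],[0,0,-0.04,0,0,0],[0,0,0,0,0,0]]])

```text
clock: 3.22
position: [0.574, 0.3028, 0.218]
ee_rot: [0.703, 3.058, 0.006]
force: [0.0, 0.5, -0.5]
width: 0.004
gripper_force: 0.0
```

```bash
python3 - <<'E'
from h import *
to([.5831,.0493,.165])
E
```

```text
at [0.574  0.3028 0.218 ] tool delta [-0.1187 -0.2243  0.0523] zaxis [ 0.005  0.003 -1.   ] F [ 0.   0.5 -0.5] t 3.225 0.0040261149400646935
```

Request:
arm_command(targets=[[[-0.0198,-0.0374,0,0,0,0],[-0.0198,-0.0374,0,0,0,0],[-0.0198,-0.0374,0,0,0,0],[-0.0198,-0.0374,0,0,0,0],[-0.0198,-0.0374,0,0,0,0],[-0.0198,-0.0374,0,0,0,0],[0,0,0.05,0,0,0],[0,0,0,0,0,0],[0,0,0,0,0,0]]])

```text
clock: 4.35
position: [0.5815, 0.049, 0.1655]
ee_rot: [0.702, 3.062, 0.0]
force: [1.2, -0.3, 0.8]
width: 0.005
gripper_force: 0.0
```

```bash
python3 - <<'E'
from h import *
to([.5831,.0493,.124])
E
```

```text
at [0.5815 0.049  0.1655] tool delta [-0.0013  0.001   0.0415] zaxis [ 0.  0. -1.] F [ 1.2 -0.3  0.8] t 4.35 0.0054309495553872805
```

Request:
arm_command(targets=[[[-0.001,0.001,0.02,0,0,0],[0,0,0.006,0,0,0],[0,0,0.005,0,0,0],[0,0,0.005,0,0,0],[0,0,0.004,0,0,0],[0,0,0.003,0,0,0],[0,0,0.002,0,0,0],[0,0,0,0,0,0]]])

```text
clock: 5.35
position: [0.5835, 0.0491, 0.1239]
ee_rot: [0.703, 3.059, 0.004]
force: [-12.2, 0.6, 36.9]
width: 0.005
gripper_force: 18.4
```

Request:
arm_command(targets=[[[0,0,-0.01,0,0,0],[0,0,-0.05,0,0,0],[0,0,0,0,0,0]]])

```text
clock: 5.72
position: [0.5851, 0.0489, 0.1839]
ee_rot: [0.702, 3.055, 0.005]
force: [0.1, 0.2, 0.6]
width: 0.006
gripper_force: 0.0
```

```bash
python3 - <<'E'
from h import *
to([.4522,-.2794,.150])
E
```

```text
at [0.5851 0.0489 0.1839] tool delta [-0.0236 -0.3535  0.0325] zaxis [ 0.007  0.001 -1.   ] F [0.1 0.2 0.6] t 5.725 0.0057431028682604435
```

Request:
arm_command(targets=[[[-0.003,-0.0442,0,0,0,0],[-0.003,-0.0442,0,0,0,0],[-0.003,-0.0442,0,0,0,0],[-0.003,-0.0442,0,0,0,0],[-0.003,-0.0442,0,0,0,0],[-0.003,-0.0442,0,0,0,0],[-0.003,-0.0442,0,0,0,0],[-0.003,-0.0442,0,0,0,0],[0,0,0.02,0,0,0],[0,0,0,0,0,0]]])

```text
clock: 6.98
position: [0.4486, -0.2796, 0.1584]
ee_rot: [-0.704, -3.059, -0.001]
force: [0.8, -0.8, -0.3]
width: 0.007
gripper_force: 0.0
```

```bash
python3 - <<'E'
from h import *
to([.4522,-.2794,.104])
E
```

```text
at [ 0.4486 -0.2796  0.1584] tool delta [-0.0033  0.0018  0.0544] zaxis [-0.003  0.001 -1.   ] F [ 0.8 -0.8 -0.3] t 6.975 0.006863425666974601
```

Request:
arm_command(targets=[[[-0.003,0.002,0.018,0,0,0],[0,0,0.006,0,0,0],[0,0,0.006,0,0,0],[0,0,0.006,0,0,0],[0,0,0.006,0,0,0],[0,0,0.005,0,0,0],[0,0,0.004,0,0,0],[0,0,0.003,0,0,0],[0,0,0,0,0,0],[0,0,0,0,0,0]]])

```text
clock: 8.22
position: [0.4537, -0.2794, 0.1061]
ee_rot: [0.703, 3.061, -0.0]
force: [0.2, -0.0, -1.0]
width: 0.008
gripper_force: 0.0
```

Request:
arm_command(targets=[[[0,0,0.002,0,0,0],[0,0,0.002,0,0,0],[0,0,0,0,0,0]]])

```text
clock: 8.6
position: [0.4537, -0.2795, 0.1038]
ee_rot: [0.703, 3.06, 0.001]
force: [-8.5, 5.4, 26.2]
width: 0.005
gripper_force: 13.8
```

Hard stop reached. I'll retreat and check.

Request:
arm_command(targets=[[[0,0,-0.01,0,0,0],[0,0,-0.05,0,0,0],[0,0,-0.05,0,0,0],[0.04,0,0,0,0,0],[0.04,0,0,0,0,0],[0,0,0,0,0,0]]])

```text
clock: 9.35
position: [0.379, -0.2435, 0.2119]
ee_rot: [-0.704, -3.061, -0.001]
force: [1.0, -0.6, -0.5]
width: 0.009
gripper_force: 0.0
```

```bash
python3 - <<'E'
from h import *
d=shot('top','t1');shot('side','s1');W=world(d)
for n,(u,v) in dict(tub=(175,240),jar=(290,237)).items():
    z0=np.median(W[v-5:v+6,u-5:u+6,2])
    m=np.abs(W[...,2]-z0)<.012; m[:, :u-45]=0;m[:,u+45:]=0;m[:v-40]=0;m[v+40:]=0
    k,l=cv2.connectedComponents(m.astype(np.uint8)); q=W[l==l[v,u]]
    print(n,((q.min(0)+q.max(0))/2).round(4),'z',z0.round(4))
for s in (.02,.06,.1): # along lid from hinge
  for t in (.05,.07):
    p=np.array([.561,-.3252])-s*np.array([.9217,-.3878])+t*np.array([.3878,.9217])
    m=(np.hypot(*(W[...,:2]-p).transpose(2,0,1))<.01); print(s,t,np.median(W[m][:,2]).round(4))
o=arm.observe();print(o['position'],o['force'],o['clock'])
E
```

```text
tub [0.5752 0.3004 0.1489] z 0.1509
jar [0.5834 0.0496 0.104 ] z 0.1055
0.02 0.05 0.0863
0.02 0.07 0.0865
0.06 0.05 0.0864
0.06 0.07 0.0865
0.1 0.05 0.0862
0.1 0.07 0.0866
[ 0.38184487 -0.24466784  0.2121957 ] [0.84821773 0.17782772 0.38774383] 9.45
```

View pics/s1.png

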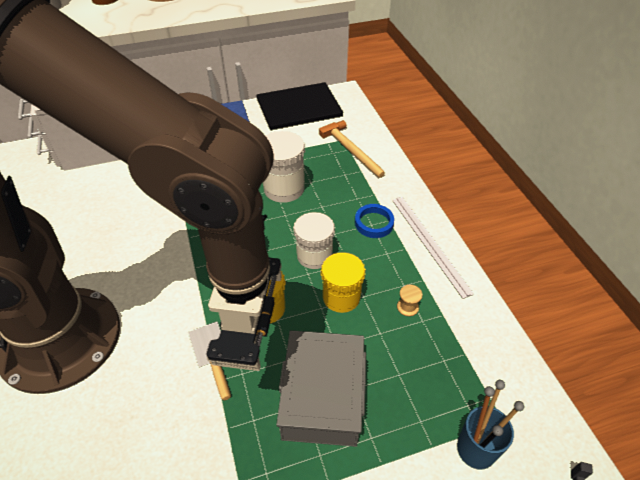

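The side view shows the paste box lid flat at (325,370). The white tubs at (283,165) and (314,238) stand in place with their lids down, and the tape roll and reel haven't moved. The arm is clear of everything.

```bash
python3 -c "
from h import *
print(arm.sign_off())"
```

```text
the job is handed in; nothing more can be done
None
```

I pressed all three lids down to their hard stops and handed the job in; the last camera check showed both tubs upright where they stood, the tape roll and reel in place, and the arm clear (sign-off returned no verdict).

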